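# Crack open the dry box for a desiccant change

### The job

The desiccant in the dry box is due for a change: first stand the fresh metal cartridge upright in the wide hole of the wooden block, fully down, and let go of it. Then pull the box's lid free of its sticky gasket by the bar handle and hold it just ajar, with a gap of about 20 mm at the front edge, never letting it fly open to more than about 60 mm. Finish while still holding the lid there in the gripper, with nothing propped under it, and leave everything else on the bench where it is.

Things in the scene. Friction and masses are not known exactly. Their poses are not given: they have to be found in the camera images.
- cartridge: The desiccant cartridge: a plain aluminium cylinder 28 mm across and 100 mm tall with dark bands low on it and a black cap on top, 0.12 kg or so, standing loose on the bench. Origin at the centre of its underside, z up along it. The lowest 4 mm taper to 20 mm across. It is round, so its yaw means nothing.
- block: Light wooden block fixed to the bench, 70 mm (its x) by 130 mm (its y) and 45 mm high, with two blind holes in its top, both 35 mm deep. Origin at the centre of its underside. The wide hole (31 mm across, for the cartridge) is at its y = -28 mm; the narrow one (17 mm, not used) at y = +36 mm.
- block_hole0 (a point): Centre of the mouth of the block's wide hole, level with the block's top (45 mm above the bench), z up. The fully seated cartridge has its underside 35 mm below this point, its top 65 mm above it.
- drybox: The dry box, fixed to the bench: a pale box 180 mm deep (its x), 160 mm wide (its y), 110 mm high to the gasket, with a round gauge on its front. Origin at the centre of its underside; its front faces its -x; z up. Its yaw is that of the lid's hinge and handle.
- lid_angle (a joint): Opening angle of the dry box's lid in rad: 0 shut, growing as the front edge rises; a stay stops it at 0.45. The gap at the front edge is about 180 mm times the angle: 20 mm is 0.11 rad. Let go, the lid falls and sticks shut again.
- lid_handle (a point): Middle of the lid's bar handle: a level round steel bar, 14 mm across, 90 mm long between two posts, along the box's y (parallel to the hinge), 38 mm above the lid's face and 160 mm above the bench when shut; 150 mm in front (box's -x) of the hinge line and 50 mm above it. The gasket sticks: about 18 N straight up here starts the lid, fading to about 5 N at a 20 mm gap.
- lid_edge (a point): Middle of the lid's front edge, at its underside: level with the gasket when shut (110 mm above the bench), 180 mm from the hinge; moves with the lid. Its rise is the gap.
- lid_hinge (a point): Middle of the lid's hinge line: on the box's centre line, 90 mm behind its origin (+x) and 110 mm above the bench; the hinge runs along the box's y.
- lid: The dry box's grey lid, 188 by 168 mm, 12 mm thick, 0.2 to 0.4 kg. Origin at the middle of its hinge line, axes those of the box when shut.
- module0: Loose bystander: black moulded housing, 85 by 34 mm, 41 mm high, on the middle of the bench. Origin under its centre.
- module1: Loose bystander: a second such black housing, near the robot.
- spacer: Loose bystander: short aluminium cylinder, 42 mm across, 40 mm high. Origin at the centre of its underside.
- tape: Loose bystander: tan ring, 90 mm across, 24 mm high, lying flat.
- driver: Loose bystander: screwdriver, 190 mm long, lying flat.
- jar: Loose bystander: small grey jar with a white cap, 56 mm across, 75 mm high.

How it is judged:
By the outcome, as a careful person would: the job done as asked, in the order asked, and still so for the second after the job is handed in, while the arm keeps its last pose, push and grip.
It also fails if it takes over 58 s, if anything falls off the work surface, if the arm or the gripper's body presses on something with over 40 N, if the wrist force passes 120 N, or if a joint passes its speed limit or range.

### The arm

A 6-joint arm with a two-finger parallel gripper is mounted at the origin on the work surface. World frame = base frame: x ahead of the robot, y to its left, z up, the work surface at z = 0. Lengths are in m, angles in rad, forces in N, time in s.
With the tool pointing down it reaches from about 0.35 to 0.725 m from the base axis. Payload 4.3 kg.
Tool frame: the origin (TCP) lies midway between the tips of the shut fingers; the grasp point (between the pads) lies 19 mm behind it (manip.grasp_offset is the distance from the TCP to the grasp point, in m); z points along the fingers, y is the direction in which the jaws open and shut (so a half turn about z gives the same grasp; the last joint's range is limited). The gripper opens to 85 mm and grips with 20 to 120 N. Pads are 22 mm wide; open, the fingers measure 114 mm over their backs; the gripper's body (76 mm by 85 mm) begins 54 mm behind the grasp point. The pads swing forward as they close: fully open they stand 13 mm farther back than shut.
Start: joints at [1.062, 0.377, 0.081, 1.274, 0, 1.46], TCP at [0.223, 0.53, 0.231] pointing down, gripper open.
Joint ranges: [-2.72, 2.72], [-0.84, 1.66], [-1.02, 1.22], [-1.77, 2.12], [-1.37, 1.28], [-3.14, 3.14]. Speed limits (rad/s): [2.57, 2.57, 3.14, 3.14, 3.14, 3.14].

### API

Orientations are given as a unit quaternion [x, y, z, w].
In Python, from rig import sensors, imaging, manip gives the robot as it stands.
- The arm moves only by the tool drive_tool, never from a script. Its argument "rows" is a list of rows, each an object of numbers: "dx", "dy", "dz": the shift along the tool's x, y, z in mm; "rx", "ry", "rz": the turn, a rotation vector about the tool's x, y, z in degrees; "jaw": the gripper command: -1 is fully open, 1 is shut, values between are in proportion. In form: [{"dx": .., "dy": .., "dz": .., "rx": .., "ry": .., "rz": .., "jaw": ..}, ...]. A call has 1 to 5 rows; each row shifts and turns the commanded pose from where the row before left it, along the tool's axes as they then stand; what a row does not reach is not made up. A row lasts 1/10 s, in which the tool goes at most 50 mm and 8.59 degrees, less where a joint would pass 70% of its speed; a pose out of reach is approached as far as the arm can. A call is refused whole if a number of a shift passes 50 or a number of a turn 8.59, either way. A call with a gripper value outside its range is refused whole. The fingers move at their own pace and stop on an object; "newtons" is the grip in N (left out, the last holds). Time passes only in rows, so rows that do not move let the fingers close. It gives the time, the measured TCP pose, the force and the opening at its end, in the units of the state.
- sensors.read_state(): the state, without advancing time (a new reading comes with each control period).
- imaging.read_camera(name): name is "scene" or "top" or "wrist"; returns the picture (384x512x3 uint8, blue, green, red); there is no depth.
- imaging.camera_info(name): a dict with "mtx" (3x3 intrinsics, pixels), "k1" (the pictures are not rectified: a ray, as slopes to the right and down, at radius r is drawn at 1 + k1 r^2 times it, then the intrinsics apply), "R" (3x3) and "t" (3): a world point X has camera coordinates R X + t; the wrist camera has in their place "hand_eye" (4x4, takes a point from camera to tool coordinates, whose origin is the TCP and whose axes are the flange's). Camera axes: x right, y down, z forward; pixel columns grow to the right and rows downward; lengths in m; the calibration is good to about 2 mm. A picture is of the moment at which its call begins: read the wrist's pose just before it. camera_info takes no time and is no camera call.
- manip.close_job(): hands the job in, once; it reports no verdict.
The state is a dict: "clock": time; "joint_pos": joint angles; "joint_velocities": joint speeds; "effort": joint torques, N m; "eef_pos": TCP position; "eef_rot": TCP orientation; "ft_force": force on the tool from outside, world axes, zero at the start; "torque": the same for the moment, N m; "opening": opening from 0.0 (shut) to 1.0 (fully open).
Only numpy, scipy, OpenCV 4.12 (cv2) and the standard library are available. Lean on these libraries where they do the work, as an engineer would, in place of code of your own. Each camera call takes 0.05 s, during which the arm holds its last target.

## Working session

There is one attempt and no reset: what is moved stays moved. The work goes in short steps, Python scripts to look and compute and a tool call to move; the robot and the scene stay as the last step left them, time stands still between calls to the robot, and variables do not carry over. Pictures are saved under pics/ and viewed, and the job is handed in when it is done.

Besides the shell and the picture viewer there is one more tool, called after "Emit:" in YAML: its name, and indented under it one key for each argument. drive_tool: Moves the arm, as the interface text tells. Its arguments: {"type":"object","properties":{"rows":{"type":"array","items":{"type":"object","properties":{"dx":{"type":"number"},"dy":{"type":"number"},"dz":{"type":"number"},"rx":{"type":"number"},"ry":{"type":"number"},"rz":{"type":"number"},"jaw":{"type":"number"}}}},"newtons":{"type":"number"}},"required":["rows"]}

```bash
ls; mkdir -p pics
python3 - <<'E'
from rig import sensors, imaging, manip
import cv2
s=sensors.read_state()
for k,v in s.items(): print(k,v)
print(manip.grasp_offset)
for n in("scene","top","wrist"):
    i=imaging.camera_info(n); print(n,i)
    cv2.imwrite(f"pics/{n}0.png",imaging.read_camera(n))
E
```

```text
pics
clock 0.0
joint_pos [1.06173068e+00 3.78106335e-01 7.96512839e-02 1.27444526e+00
 3.89213156e-05 1.46050184e+00]
joint_velocities [-0.0002616  -0.00188753  0.00016042 -0.00030891 -0.00193533  0.00107672]
effort [ 5.82269149e-05 -4.63608992e+01  2.69872266e+01  2.08730920e-02
 -1.83411908e-04 -7.99980285e-06]
eef_pos [0.2229191  0.52930949 0.23034605]
eef_rot [ 1.98067032e-01  9.80187912e-01 -9.96017583e-04 -3.39133112e-04]
ft_force [ 0.45146143  0.16720529 -0.01955543]
torque [-0.02189254  0.01147608 -0.02702706]
opening 0.9982939929824316
0.0187
scene {'mtx': array([[431.54309684,   0.        , 256.80175457],
       [  0.        , 431.54309684, 190.42033014],
       [  0.        ,   0.        ,   1.        ]]), 'k1': -0.13757668656133853, 'R': array([[ 0.02795641,  0.99951281,  0.01387715],
       [ 0.61347728, -0.00619502, -0.78968807],
       [-0.78921738,  0.03059016, -0.61335159]]), 't': array([ 9.22664957e-04, -2.25278212e-01,  1.69946922e+00])}
top {'mtx': array([[448.64864884,   0.        , 253.12180974],
       [  0.        , 448.64864884, 188.76273227],
       [  0.        ,   0.        ,   1.        ]]), 'k1': 0.05393689308662557, 'R': array([[ 0.01981742, -0.99965463,  0.01725961],
       [-0.99824967, -0.02074578, -0.0553824 ],
       [ 0.05572133, -0.01613186, -0.99831603]]), 't': array([-0.01019462,  0.5281152 ,  1.33987519])}
wrist {'mtx': array([[335.21340758,   0.        , 252.93907287],
       [  0.        , 335.21340758, 192.75597801],
       [  0.        ,   0.        ,   1.        ]]), 'k1': -0.07091333228607051, 'hand_eye': array([[-5.74920859e-04, -9.47420569e-01, -3.19990523e-01,
         8.18469037e-02],
       [ 9.99999587e-01, -3.19264025e-04, -8.51410580e-04,
        -3.22845246e-04],
       [ 7.04482434e-04, -3.19990881e-01,  9.47420361e-01,
        -1.43720379e-01],
       [ 0.00000000e+00,  0.00000000e+00,  0.00000000e+00,
         1.00000000e+00]])}
```

View pics/scene0.png

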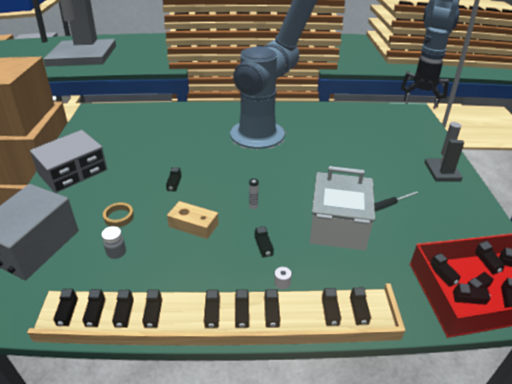

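View pics/top0.png

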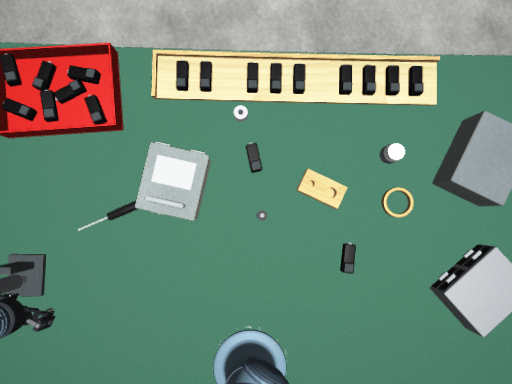

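View pics/wrist0.png

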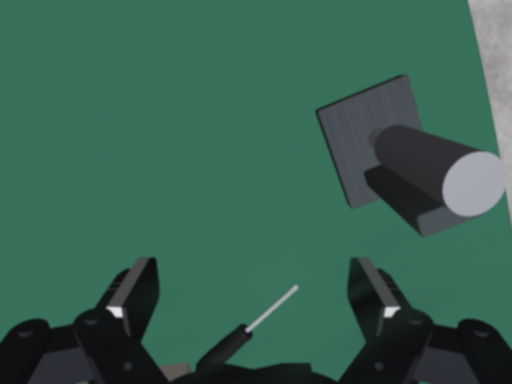

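The scene view shows the cartridge at (254,193), the block at (193,219) and the box at (343,208). In the top view they are at (262,215), (323,188) and (172,182). I'll zoom in for exact pixels.

```bash
cat > h.py <<'E'
import numpy as np, cv2
from rig import sensors, imaging, manip
from scipy.spatial.transform import Rotation as Ro
def ray(n,uv,T=None):
    i=imaging.camera_info(n); K=i['mtx']; d=np.array([i['k1'],0,0,0,0.])
    p=cv2.undistortPoints(np.array([[uv]],float),K,d)[0,0]; v=np.array([*p,1])
    if n=='wrist':
        M=T@i['hand_eye']; return M[:3,3],M[:3,:3]@v
    return -i['R'].T@i['t'], i['R'].T@v
def onz(n,uv,z,T=None):
    o,v=ray(n,uv,T); return o+v*(z-o[2])/v[2]
def proj(n,X,T=None):
    i=imaging.camera_info(n); d=np.array([i['k1'],0,0,0,0.])
    if n=='wrist':
        M=np.linalg.inv(T@i['hand_eye']); R,t=M[:3,:3],M[:3,3]
    else: R,t=i['R'],i['t']
    return cv2.projectPoints(np.atleast_2d(X).astype(float),cv2.Rodrigues(R)[0],t,i['mtx'],d)[0][:,0]
def tcp():
    s=sensors.read_state(); T=np.eye(4); T[:3,:3]=Ro.from_quat(s['eef_rot']).as_matrix(); T[:3,3]=s['eef_pos']; return T
def crop(src,x0,y0,w,h,f,out):
    im=cv2.imread(src)[y0:y0+h,x0:x0+w]; cv2.imwrite(out,cv2.resize(im,None,fx=f,fy=f,interpolation=cv2.INTER_CUBIC))
E
python3 - <<'E'
from h import *
crop('pics/top0.png',125,135,100,90,6,'pics/a.png')
crop('pics/top0.png',240,160,120,70,6,'pics/b.png')
crop('pics/scene0.png',160,160,230,90,3.4,'pics/c.png')
E
```

```text
(no output)
```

View pics/a.png

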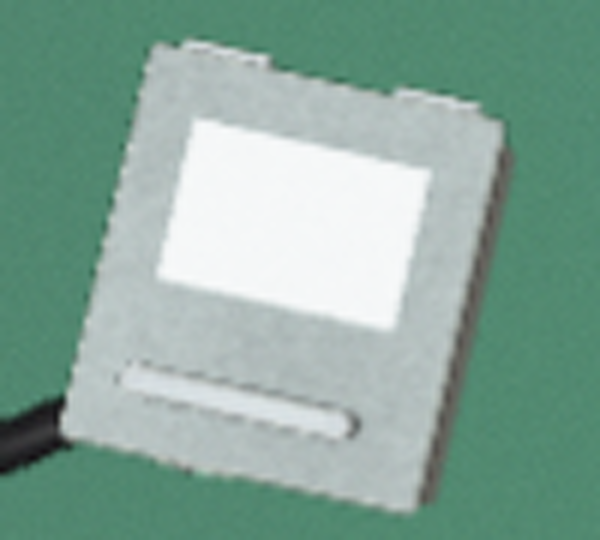

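View pics/b.png

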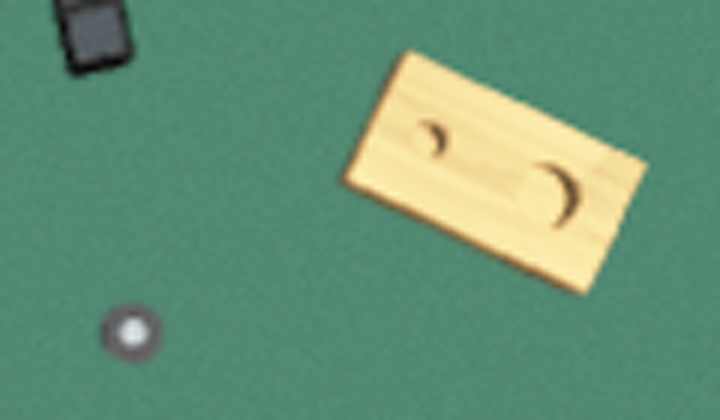

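View pics/c.png

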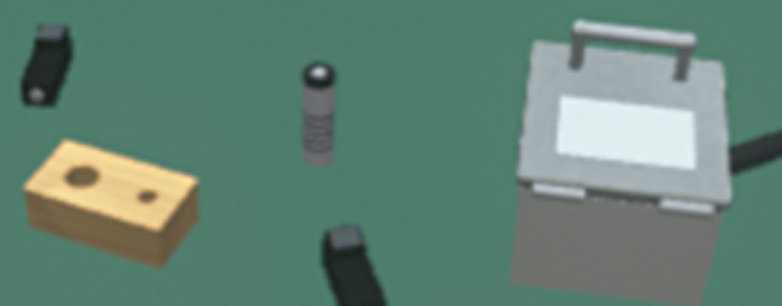

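Run:
```python
from h import *
f=lambda p,x0,y0,s:((p[0]+.5)/s-.5+x0,(p[1]+.5)/s-.5+y0)
print('block')
P=[onz('top',f(p,240,160,6),.045) for p in [(408,50),(649,165),(587,296),(344,182)]]
for p in P: print(p.round(4))
c=np.mean(P,0); d=(P[0]+P[3]-P[1]-P[2])[:2]; yaw=np.arctan2(d[1],d[0])-np.pi/2
print(c,yaw,[np.linalg.norm(P[i]-P[i-1]) for i in range(4)])
ey=d/np.linalg.norm(d); print('hole',c[:2]-.028*ey)
g=lambda p:f(p,160,160,3.4)
print('scene', [onz('scene',g(p),.045).round(4) for p in [(66,140),(26,186),(162,228),(199,181)]], 'hole',onz('scene',g((83,177)),.045))
print('cart top', onz('top',f((131,332),240,160,6),.1), onz('scene',g((319,74)),.1), 'base',onz('scene',g((317,161)),.0))
print('lid')
P=[onz('top',f(p,125,135,6),.122) for p in [(156,43),(504,121),(415,513),(61,437)]]
for p in P: print(p.round(4))
print([np.linalg.norm(P[i]-P[i-1]) for i in range(4)])
d=(P[0]+P[3]-P[1]-P[2])[:2]; print('yaw',np.arctan2(d[1],d[0])-np.pi/2, np.mean(P,0))
d=(P[0]+P[1]-P[3]-P[2])[:2]; print('yaw',np.arctan2(d[1],d[0]))
A,B=[onz('top',f(p,125,135,6),.163) for p in [(122,376),(353,425)]]
print('handle',A,B,(A+B)/2,np.linalg.norm(A-B),np.arctan2(-(A-B)[0],(A-B)[1]))
A,B=[onz('scene',g(p),.164) for p in [(577,24),(691,38)]]
print('handle sc',A,B,(A+B)/2,np.linalg.norm(A-B),np.arctan2(-(B-A)[0],(B-A)[1]))
```

```text
block
[ 0.5917 -0.1591  0.045 ]
[ 0.5373 -0.2786  0.045 ]
[ 0.4722 -0.2486  0.045 ]
[ 0.5258 -0.1284  0.045 ]
[ 0.53175575 -0.20369763  0.045     ] -0.4234168445509874 [np.float64(0.07270715685177666), np.float64(0.13128941740298553), np.float64(0.07166749992613924), np.float64(0.13161449937795874)]
hole [ 0.52025116 -0.22922496]
scene [array([ 0.4736, -0.2485,  0.045 ]), array([ 0.5353, -0.2757,  0.045 ]), array([ 0.5888, -0.1564,  0.045 ]), array([ 0.53  , -0.1284,  0.045 ])] hole [ 0.52388563 -0.22815788  0.045     ]
cart top [ 0.45008392 -0.02294948  0.1       ] [ 0.45211007 -0.02484743  0.1       ] base [ 0.45106078 -0.02574263  0.        ]
lid
[0.647  0.2894 0.122 ]
[0.6145 0.1281 0.122 ]
[0.4323 0.1644 0.122 ]
[0.4641 0.3268 0.122 ]
[np.float64(0.18666277116442437), np.float64(0.16452861848637138), np.float64(0.1857681153094868), np.float64(0.16550609107967032)]
yaw -0.19608630543977634 [0.53945386 0.22718346 0.122     ]
yaw -0.1988767474902532
handle [0.49128558 0.29092581 0.163     ] [0.47150981 0.18827239 0.163     ] [0.4813977 0.2395991 0.163    ] 0.10454093411198565 -0.19031448727676586
handle sc [0.46920299 0.19222015 0.164     ] [0.49003948 0.28600321 0.164     ] [0.47962123 0.23911168 0.164     ] 0.09606987224388647 -0.21862634117023563
```

Emit:
drive_tool:
  rows:
    - {"dx":-15,"dy":-15,"jaw":-1}
    - {"dx":-30,"dy":-30}
    - {"dx":-30,"dy":-30}
    - {"dx":-30,"dy":-30}
    - {"dx":-30,"dy":-30}

```text
$.rows[0]: bad value
```

Emit:
drive_tool:
  rows:
    - {"dx":-30,"dy":-30}
    - {"dx":-30,"dy":-30}
    - {"dx":-30,"dy":-30}
    - {"dx":-30,"dy":-30}
    - {"dx":-30,"dy":-30}

```text
$.rows[0]: bad value
```

Emit:
drive_tool:
  rows:
    - {"dx":-30,"dy":-30}
    - {"dx":-30,"dy":-30}
    - {"dx":-20,"dy":-20}
    - {"rz":8.5}
    - {"rz":8.5}

```text
$.rows[0]: bad value
```

Emit:
drive_tool:
  rows:
    - {"rz":8.5}
    - {"rz":8.5}
    - {"rz":8.5}
    - {"rz":8.5}
    - {"rz":8.5}

```text
$.rows[0]: bad value
```

Emit:
drive_tool:
  rows:
    - {"rz":8.5}
    - {"rz":8.5}
    - {"dz":20}
    - {}
    - {}

```text
$.rows[0]: bad value
```

```bash
cat >> h.py <<'E'
def plan(goal_tcp, jaw_ang=None):
    T=tcp(); d=T[:3,:3].T@(np.array(goal_tcp)-T[:3,3])*1000
    s=sensors.read_state(); print('t',round(float(s['clock']),2),'tcp',T[:3,3].round(4),'toolmm',d.round(1),'open',s['opening'],'F',np.round(s['ft_force'],1))
    print('z axis',T[:3,2].round(4),'jaw deg',np.degrees(np.arctan2(T[1,1],T[0,1])).round(2),'q',s['joint_pos'].round(2))
E
python3 - <<'E'
from h import *
plan([.451,-.0245,.055])
T=tcp(); np.save('T1.npy',T)
im=imaging.read_camera('wrist'); cv2.imwrite('pics/w1.png',im)
print(proj('wrist',[[.451,-.0245,.1],[.451,-.0245,0],[.52,-.229,.045]],T))
E
```

```text
t 0.15 tcp [0.223  0.5294 0.2306] toolmm [-425.2 -421.7  176.2] open 0.9958741673778959 F [-0.4  0.4  0.8]
z axis [-7.0e-04 -1.4e-03 -1.0e+00] jaw deg 67.15 q [ 1.06  0.38  0.08  1.27 -0.    1.46]
[[-36.81693603 462.97549277]
 [  2.69370142 407.22800497]
 [-62.95940446 469.61824117]]
```

View pics/w1.png

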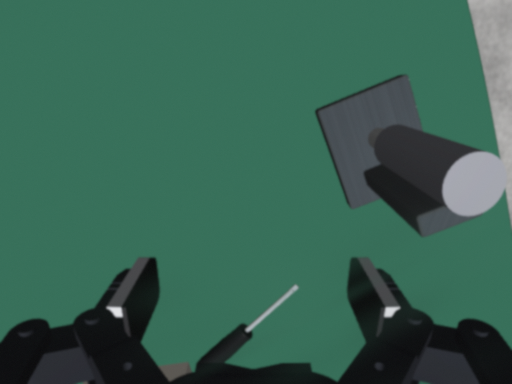

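Nothing moved: every call was refused with "bad value", probably because each row has to list all seven numbers.

Emit:
drive_tool:
  rows:
    - {"dx":-15,"dy":-15,"dz":0,"rx":0,"ry":0,"rz":0,"jaw":-1}
    - {"dx":-30,"dy":-30,"dz":0,"rx":0,"ry":0,"rz":0,"jaw":-1}
    - {"dx":-30,"dy":-30,"dz":0,"rx":0,"ry":0,"rz":0,"jaw":-1}
    - {"dx":-30,"dy":-30,"dz":0,"rx":0,"ry":0,"rz":0,"jaw":-1}
    - {"dx":-30,"dy":-30,"dz":0,"rx":0,"ry":0,"rz":0,"jaw":-1}

```text
clock: 0.7
eef_pos: [0.2955, 0.3515, 0.2311]
eef_rot: [0.198, 0.98, -0.0, 0.0]
ft_force: [1.0, 0.4, 1.2]
opening: 1.003
```

Emit:
drive_tool:
  rows:
    - {"dx":-30,"dy":-30,"dz":0,"rx":0,"ry":0,"rz":0,"jaw":-1}
    - {"dx":-30,"dy":-30,"dz":0,"rx":0,"ry":0,"rz":0,"jaw":-1}
    - {"dx":-30,"dy":-30,"dz":0,"rx":0,"ry":0,"rz":0,"jaw":-1}
    - {"dx":-30,"dy":-30,"dz":0,"rx":0,"ry":0,"rz":0,"jaw":-1}
    - {"dx":-30,"dy":-30,"dz":0,"rx":0,"ry":0,"rz":0,"jaw":-1}

```text
clock: 1.2
eef_pos: [0.3755, 0.155, 0.2314]
eef_rot: [0.198, 0.98, 0.0, 0.0]
ft_force: [1.2, 0.2, -0.2]
opening: 0.998
```

Emit:
drive_tool:
  rows:
    - {"dx":-30,"dy":-30,"dz":0,"rx":0,"ry":0,"rz":0,"jaw":-1}
    - {"dx":-30,"dy":-30,"dz":0,"rx":0,"ry":0,"rz":0,"jaw":-1}
    - {"dx":-30,"dy":-30,"dz":0,"rx":0,"ry":0,"rz":0,"jaw":-1}
    - {"dx":-20,"dy":-20,"dz":0,"rx":0,"ry":0,"rz":0,"jaw":-1}
    - {"dx":0,"dy":0,"dz":0,"rx":0,"ry":0,"rz":8.5,"jaw":-1}

```text
clock: 1.7
eef_pos: [0.4353, 0.0095, 0.2312]
eef_rot: [0.274, 0.962, -0.0, 0.001]
ft_force: [-0.2, 0.5, 0.1]
opening: 1.0
```

Emit:
drive_tool:
  rows:
    - {"dx":0,"dy":0,"dz":0,"rx":0,"ry":0,"rz":8.5,"jaw":-1}
    - {"dx":0,"dy":0,"dz":0,"rx":0,"ry":0,"rz":8.5,"jaw":-1}
    - {"dx":0,"dy":0,"dz":0,"rx":0,"ry":0,"rz":8.5,"jaw":-1}
    - {"dx":0,"dy":0,"dz":0,"rx":0,"ry":0,"rz":8.5,"jaw":-1}
    - {"dx":0,"dy":0,"dz":0,"rx":0,"ry":0,"rz":8.5,"jaw":-1}

```text
clock: 2.2
eef_pos: [0.4337, 0.0125, 0.2311]
eef_rot: [0.603, 0.798, -0.0, -0.0]
ft_force: [-0.8, -0.9, 0.3]
opening: 0.999
```

Emit:
drive_tool:
  rows:
    - {"dx":0,"dy":0,"dz":20,"rx":0,"ry":0,"rz":8.5,"jaw":-1}
    - {"dx":0,"dy":0,"dz":0,"rx":0,"ry":0,"rz":8.5,"jaw":-1}
    - {"dx":0,"dy":0,"dz":0,"rx":0,"ry":0,"rz":8.5,"jaw":-1}
    - {"dx":0,"dy":0,"dz":0,"rx":0,"ry":0,"rz":2,"jaw":-1}
    - {"dx":0,"dy":0,"dz":0,"rx":0,"ry":0,"rz":0,"jaw":-1}

```text
clock: 2.7
eef_pos: [0.4337, 0.0126, 0.2111]
eef_rot: [0.774, 0.634, -0.0, -0.0]
ft_force: [0.0, -0.2, 0.4]
opening: 0.999
```

Run:
```python
from h import *
plan([.451,-.0245,.055])
T=tcp(); np.save('T1.npy',T)
im=imaging.read_camera('wrist'); cv2.imwrite('pics/w2.png',im)
print(proj('wrist',[[.451,-.0245,.1],[.451,-.0245,0],[.52,-.229,.045]],T))
```

```text
t 2.7 tcp [0.4337 0.0126 0.2111] toolmm [-32.9  24.3 156.1] open 0.9992318618923577 F [ 0.  -0.2  0.4]
z axis [-4.e-04  1.e-04 -1.e+00] jaw deg -11.34 q [-0.12  0.1  -0.33  1.14  0.    1.65]
[[281.75800818 225.36921455]
 [274.50137473 188.30236616]
 [363.53760295 349.08975721]]
```

View pics/w2.png

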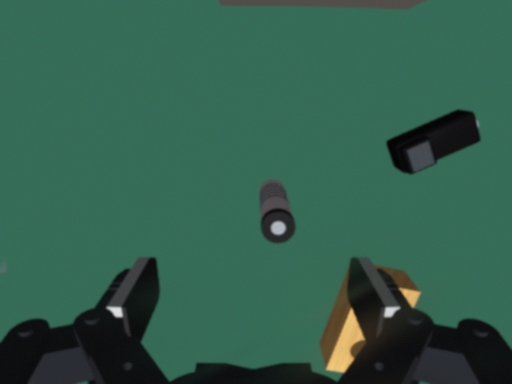

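The cap centre is at (278,226) and the cartridge's base end is near (273,187). The block hole shows at about (360,348), close to the prediction.

Run:
```python
from h import *
T=np.load('T1.npy')
crop('pics/w2.png',240,160,80,100,6,'pics/d.png')
crop('pics/w2.png',310,255,120,125,5,'pics/e.png')
print(onz('wrist',(278,226),.1,T),onz('wrist',(277.5,228),.1,T))
```

```text
[ 0.44783744 -0.02444559  0.1       ] [ 0.44711393 -0.02615936  0.1       ]
```

View pics/d.png

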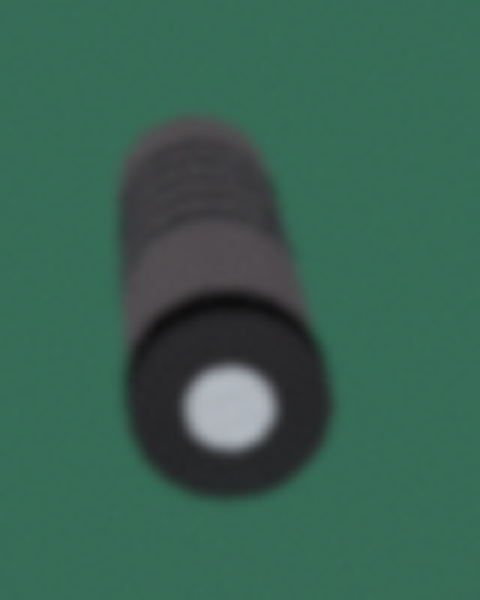

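View pics/e.png

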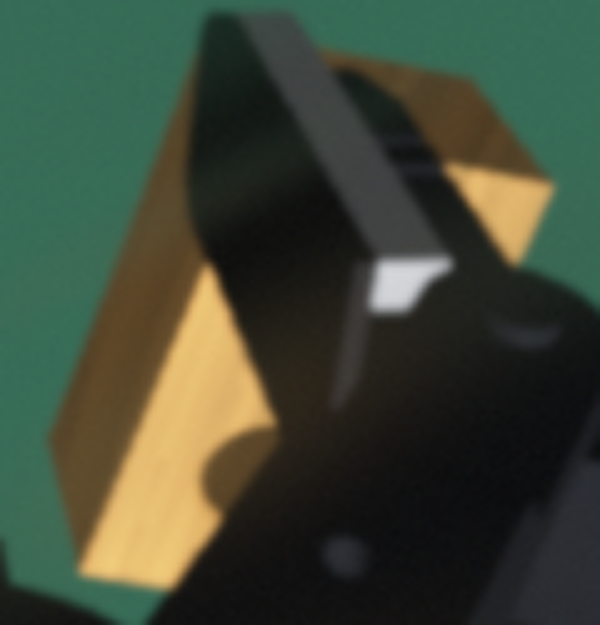

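Emit:
drive_tool:
  rows:
    - {"dx":-17,"dy":11,"dz":0,"rx":0,"ry":0,"rz":0,"jaw":-1}
    - {"dx":-16.5,"dy":11.5,"dz":0,"rx":0,"ry":0,"rz":0,"jaw":-1}
    - {"dx":0,"dy":0,"dz":33,"rx":0,"ry":0,"rz":0,"jaw":-1}
    - {"dx":0,"dy":0,"dz":30,"rx":0,"ry":0,"rz":0,"jaw":-1}
    - {"dx":0,"dy":0,"dz":0,"rx":0,"ry":0,"rz":0,"jaw":-1}

```text
clock: 3.25
eef_pos: [0.446, -0.0243, 0.1449]
eef_rot: [0.773, 0.634, -0.002, -0.003]
ft_force: [-0.6, -0.6, 0.7]
opening: 1.005
```

Run:
```python
from h import *
plan([.449,-.0248,.048])
T=tcp(); np.save('T1.npy',T)
im=imaging.read_camera('wrist'); cv2.imwrite('pics/w3.png',im)
print(proj('wrist',[[.449,-.0248,.1],[.449,-.0248,0]],T))
```

```text
t 3.25 tcp [ 0.446  -0.0243  0.1449] toolmm [ 0.   3.8 96.9] open 1.00464916197506 F [-0.6 -0.6  0.7]
z axis [-0.0075  0.0016 -1.    ] jaw deg -11.33 q [-0.2   0.18 -0.42  0.98  0.    1.57]
[[257.85120528 220.72085247]
 [257.16614743 176.03093545]]
```

View pics/w3.png

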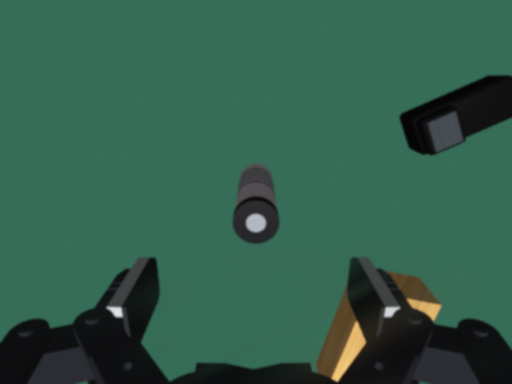

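The cap is centred between the fingers at (256,221), so I'll descend.

Emit:
drive_tool:
  rows:
    - {"dx":0,"dy":0,"dz":25,"rx":0,"ry":0,"rz":0,"jaw":-1}
    - {"dx":0,"dy":0,"dz":25,"rx":0,"ry":0,"rz":0,"jaw":-1}
    - {"dx":0,"dy":0,"dz":25,"rx":0,"ry":0,"rz":0,"jaw":-1}
    - {"dx":0,"dy":0,"dz":20,"rx":0,"ry":0,"rz":0,"jaw":-1}
    - {"dx":0,"dy":0,"dz":0,"rx":0,"ry":0,"rz":0,"jaw":-1}

```text
clock: 3.8
eef_pos: [0.4485, -0.0244, 0.0527]
eef_rot: [0.773, 0.634, -0.001, -0.001]
ft_force: [-0.3, 0.1, -0.4]
opening: 1.003
```

Run:
```python
from h import *
plan([.449,-.0248,.048])
```

```text
t 3.8 tcp [ 0.4485 -0.0244  0.0527] toolmm [-0.3  0.6  4.7] open 1.0032766634088344 F [-0.3  0.1 -0.4]
z axis [-2.4e-03  5.0e-04 -1.0e+00] jaw deg -11.31 q [-0.2   0.28 -0.56  0.73  0.    1.57]
```

Nearly there. I'll settle and close at 40 N.

Emit:
drive_tool:
  newtons: 40
  rows:
    - {"dx":0,"dy":0,"dz":2,"rx":0,"ry":0,"rz":0,"jaw":0}
    - {"dx":0,"dy":0,"dz":0,"rx":0,"ry":0,"rz":0,"jaw":0.2}
    - {"dx":0,"dy":0,"dz":0,"rx":0,"ry":0,"rz":0,"jaw":0.3}
    - {"dx":0,"dy":0,"dz":0,"rx":0,"ry":0,"rz":0,"jaw":0.6}
    - {"dx":0,"dy":0,"dz":0,"rx":0,"ry":0,"rz":0,"jaw":1}

```text
clock: 4.3
eef_pos: [0.4499, -0.0248, 0.0522]
eef_rot: [0.774, 0.634, 0.0, 0.0]
ft_force: [-1.0, 1.0, 6.0]
opening: 0.316
```

Emit:
drive_tool:
  rows:
    - {"dx":0,"dy":0,"dz":0,"rx":0,"ry":0,"rz":0,"jaw":1}
    - {"dx":0,"dy":0,"dz":0,"rx":0,"ry":0,"rz":0,"jaw":1}
    - {"dx":0,"dy":0,"dz":0,"rx":0,"ry":0,"rz":0,"jaw":1}

```text
clock: 4.6
eef_pos: [0.4499, -0.0248, 0.0522]
eef_rot: [0.774, 0.634, 0.0, 0.0]
ft_force: [-1.6, 0.7, 6.5]
opening: 0.318
```

Emit:
drive_tool:
  rows:
    - {"dx":0,"dy":0,"dz":-10,"rx":0,"ry":0,"rz":0,"jaw":1}
    - {"dx":0,"dy":0,"dz":-30,"rx":0,"ry":0,"rz":0,"jaw":1}
    - {"dx":0,"dy":0,"dz":-40,"rx":0,"ry":0,"rz":0,"jaw":1}
    - {"dx":0,"dy":0,"dz":-20,"rx":0,"ry":0,"rz":0,"jaw":1}
    - {"dx":0,"dy":0,"dz":0,"rx":0,"ry":0,"rz":0,"jaw":1}

```text
clock: 5.1
eef_pos: [0.4521, -0.0253, 0.1549]
eef_rot: [0.774, 0.634, 0.002, 0.003]
ft_force: [0.6, -0.0, -1.2]
opening: 0.317
```

Emit:
drive_tool:
  rows:
    - {"dx":-20,"dy":12,"dz":0,"rx":0,"ry":0,"rz":0,"jaw":1}
    - {"dx":-35,"dy":20,"dz":0,"rx":0,"ry":0,"rz":0,"jaw":1}
    - {"dx":-35,"dy":20,"dz":0,"rx":0,"ry":0,"rz":0,"jaw":1}
    - {"dx":-20,"dy":12,"dz":0,"rx":0,"ry":0,"rz":0,"jaw":1}
    - {"dx":0,"dy":0,"dz":0,"rx":0,"ry":0,"rz":0,"jaw":1}

```text
clock: 5.6
eef_pos: [0.491, -0.1479, 0.15]
eef_rot: [0.775, 0.632, -0.0, 0.0]
ft_force: [-0.9, 1.9, -0.9]
opening: 0.316
```

Run:
```python
from h import *
plan([.521,-.2288,.15])
T=tcp(); np.save('T1.npy',T)
im=imaging.read_camera('wrist'); cv2.imwrite('pics/w4.png',im)
print(proj('wrist',[[.521,-.2288,.045]],T))
```

```text
t 5.6 tcp [ 0.491  -0.1479  0.15  ] toolmm [-73.3  45.6   0. ] open 0.31571246107478573 F [-0.9  1.9 -0.9]
z axis [-5.e-04 -5.e-04 -1.e+00] jaw deg -11.56 q [-0.42  0.29 -0.26  1.02 -0.    1.36]
[[305.89622491 271.21767978]]
```

View pics/w4.png

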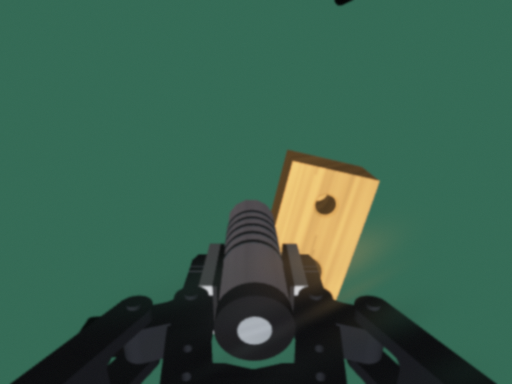

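The cartridge is held straight, with its base end at (252,208), and the narrow hole is visible at (325,204). The wide hole is hidden, so I'll fix it from the narrow hole and the edges.

Run:
```python
from h import *
T=np.load('T1.npy')
crop('pics/w4.png',205,145,180,160,4.4,'pics/f.png')
print('narrow',onz('wrist',(325.5,204),.045,T))
c=np.array([.53176,-.2037]); 
for yaw in(-.4234,-.43):
    print([ (c+Ro.from_euler('z',yaw).as_matrix()[:2,:2]@p).round(4) for p in [np.array([0,.036]),np.array([0,-.028])]])
print(proj('wrist',[[T[0,3],T[1,3],.096],[T[0,3],T[1,3],.198]],T))
```

```text
narrow [ 0.54545311 -0.17104126  0.045     ]
[array([ 0.5466, -0.1709]), array([ 0.5203, -0.2292])]
[array([ 0.5468, -0.171 ]), array([ 0.5201, -0.2292])]
[[252.38087535 215.04151134]
 [251.78402952 325.83769155]]
```

View pics/f.png

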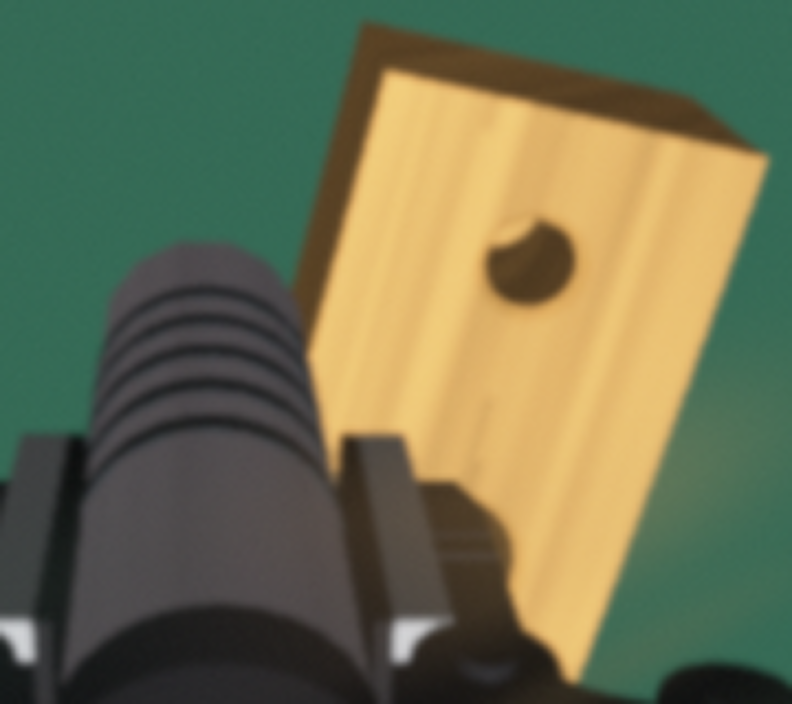

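Emit:
drive_tool:
  rows:
    - {"dx":-25,"dy":15,"dz":0,"rx":0,"ry":0,"rz":0,"jaw":1}
    - {"dx":-30,"dy":20,"dz":0,"rx":0,"ry":0,"rz":0,"jaw":1}
    - {"dx":-18.5,"dy":10.5,"dz":0,"rx":0,"ry":0,"rz":0,"jaw":1}
    - {"dx":0,"dy":0,"dz":25,"rx":0,"ry":0,"rz":0,"jaw":1}
    - {"dx":0,"dy":0,"dz":15,"rx":0,"ry":0,"rz":0,"jaw":1}

```text
clock: 6.15
eef_pos: [0.5197, -0.2252, 0.1093]
eef_rot: [0.774, 0.634, -0.0, -0.001]
ft_force: [0.1, 0.0, -1.9]
opening: 0.316
```

Emit:
drive_tool:
  rows:
    - {"dx":0,"dy":0,"dz":0,"rx":0,"ry":0,"rz":0,"jaw":1}
    - {"dx":0,"dy":0,"dz":0,"rx":0,"ry":0,"rz":0,"jaw":1}

```text
clock: 6.35
eef_pos: [0.5197, -0.2248, 0.1108]
eef_rot: [0.773, 0.634, -0.0, -0.001]
ft_force: [0.2, 0.3, -0.7]
opening: 0.324
```

Run:
```python
from h import *
plan([.5206,-.2292,.100])
T=tcp(); np.save('T1.npy',T)
cv2.imwrite('pics/w5.png',imaging.read_camera('wrist'));cv2.imwrite('pics/s5.png',imaging.read_camera('scene'))
crop('pics/s5.png',150,150,100,100,6,'pics/g.png')
```

```text
t 6.35 tcp [ 0.5197 -0.2248  0.1108] toolmm [-4.1  1.7 10.7] open 0.3235603547567965 F [ 0.2  0.3 -0.7]
z axis [-0.002   0.0015 -1.    ] jaw deg -11.29 q [-0.52  0.42 -0.17  0.98  0.    1.25]
```

View pics/w5.png

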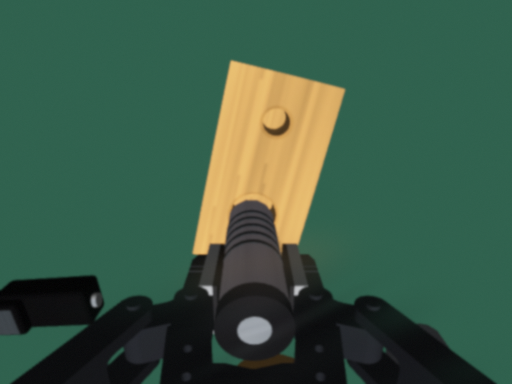

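View pics/g.png

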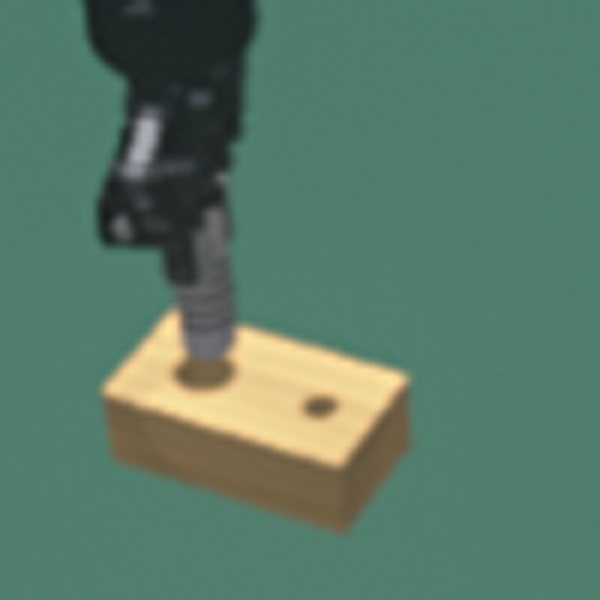

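Run:
```python
from h import *
crop('pics/s5.png',165,185,45,40,16,'pics/g2.png')
crop('pics/w5.png',205,170,100,90,8,'pics/w5z.png')
T=np.load('T1.npy')
for H in ([.5206,-.2292],[.5203,-.2272]):
    a=np.linspace(0,2*np.pi,60); C=np.c_[H[0]+.0155*np.cos(a),H[1]+.0155*np.sin(a),0*a+.045]
    p=proj('wrist',C,T); q=proj('scene',C)
    print(p.min(0),p.max(0),q.min(0),q.max(0))
```

```text
[232.18241771 192.36189055] [278.09656139 234.94091062] [178.4972449 207.5543853] [189.13500626 214.46247003]
[231.10343989 189.61955454] [277.14600244 232.43671116] [179.19165393 207.48499837] [189.8274236  214.39067649]
```

View pics/g2.png

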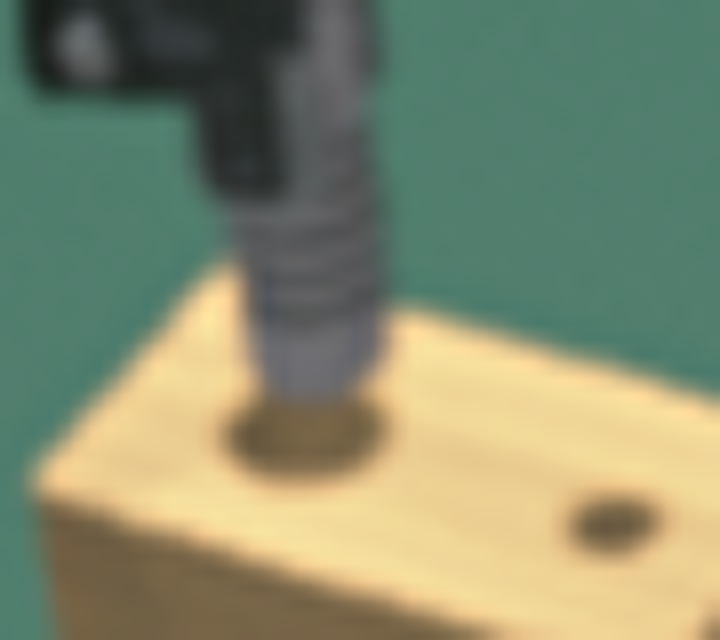

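View pics/w5z.png

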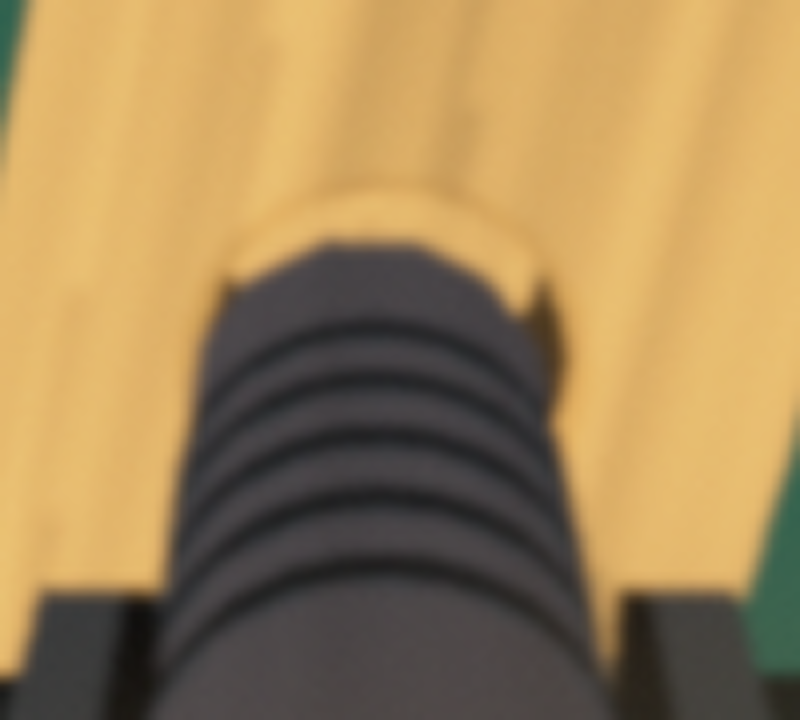

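Run:
```python
from h import *
T=np.load('T1.npy'); a=np.linspace(0,2*np.pi,90)
for zb in (.057,.060):
    c=T[:3,3]-T[:3,2]*(zb-T[2,3])*1
    c=T[:2,3]
    for r,z in((.010,zb),(.014,zb+.004),(.014,zb+.010)):
        C=np.c_[c[0]+r*np.cos(a),c[1]+r*np.sin(a),0*a+z]
        p=proj('wrist',C,T);q=proj('scene',C); print(zb,r,'w',p.min(0).round(1),p.max(0).round(1),'s',q.min(0).round(1),q.max(0).round(1))
```

```text
0.057 0.01 w [236.8 200.6] [268.2 229.6] s [181.5 205.4] [188.4 209.9]
0.057 0.014 w [230.1 196.6] [274.9 238. ] s [180.  203.5] [189.7 209.7]
0.057 0.014 w [229.5 200. ] [275.5 242.3] s [179.8 201.9] [189.5 208.1]
0.06 0.01 w [236.6 202.2] [268.4 231.6] s [181.4 204.6] [188.3 209.1]
0.06 0.014 w [229.8 198.3] [275.2 240.1] s [179.9 202.7] [189.6 208.9]
0.06 0.014 w [229.1 201.7] [275.8 244.5] s [179.7 201.1] [189.4 207.3]
```

Emit:
drive_tool:
  rows:
    - {"dx":-3.5,"dy":1,"dz":5,"rx":0,"ry":0,"rz":0,"jaw":1}
    - {"dx":0,"dy":0,"dz":6,"rx":0,"ry":0,"rz":0,"jaw":1}
    - {"dx":0,"dy":0,"dz":4,"rx":0,"ry":0,"rz":0,"jaw":1}
    - {"dx":0,"dy":0,"dz":0,"rx":0,"ry":0,"rz":0,"jaw":1}
    - {"dx":0,"dy":0,"dz":0,"rx":0,"ry":0,"rz":0,"jaw":1}

```text
clock: 6.95
eef_pos: [0.5207, -0.2297, 0.0961]
eef_rot: [0.774, 0.634, -0.0, -0.0]
ft_force: [-1.1, -0.1, -1.3]
opening: 0.316
```

Run:
```python
from h import *
plan([.5206,-.2285,.088])
T=tcp(); np.save('T1.npy',T)
cv2.imwrite('pics/w6.png',imaging.read_camera('wrist'));cv2.imwrite('pics/s6.png',imaging.read_camera('scene'))
crop('pics/s6.png',165,185,45,40,10,'pics/g3.png')
crop('pics/w6.png',205,150,100,100,6,'pics/w6z.png')
a=cv2.imread('pics/g3.png');b=cv2.imread('pics/w6z.png');b=cv2.resize(b,(400,400));a=cv2.resize(a,(400,355));o=np.zeros((400,800,3),np.uint8);o[:355,:400]=a;o[:,400:]=b;cv2.imwrite('pics/m6.png',o)
```

```text
t 6.95 tcp [ 0.5207 -0.2297  0.0961] toolmm [ 1.2 -0.3  8.1] open 0.3164405145094989 F [-1.1 -0.1 -1.3]
z axis [-5.e-04  4.e-04 -1.e+00] jaw deg -11.35 q [-0.53  0.44 -0.18  0.95  0.    1.24]
```

View pics/m6.png

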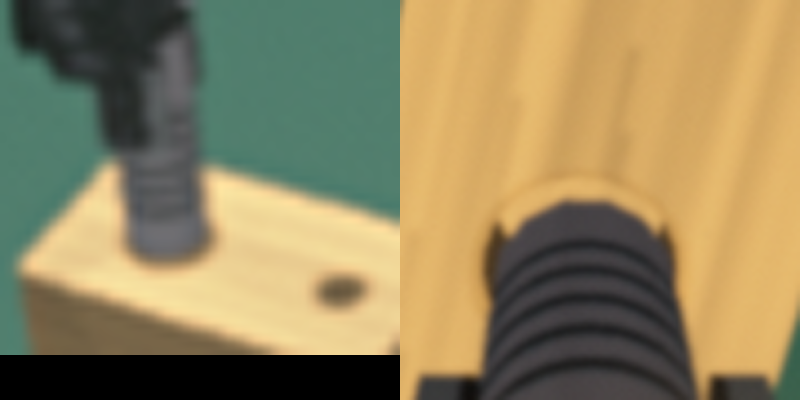

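The cartridge sits at the hole mouth and looks centred in both views: hole about 490–675, cartridge about 497–670 in the right half. Descending in small steps.

Emit:
drive_tool:
  rows:
    - {"dx":0,"dy":0,"dz":4,"rx":0,"ry":0,"rz":0,"jaw":1}
    - {"dx":0,"dy":0,"dz":4,"rx":0,"ry":0,"rz":0,"jaw":1}
    - {"dx":0,"dy":0,"dz":0,"rx":0,"ry":0,"rz":0,"jaw":1}

```text
clock: 7.35
eef_pos: [0.5204, -0.2295, 0.0875]
eef_rot: [0.774, 0.634, -0.0, -0.001]
ft_force: [0.1, -0.5, -1.5]
opening: 0.317
```

No contact so far.

Emit:
drive_tool:
  rows:
    - {"dx":0,"dy":0,"dz":5,"rx":0,"ry":0,"rz":0,"jaw":1}
    - {"dx":0,"dy":0,"dz":5,"rx":0,"ry":0,"rz":0,"jaw":1}
    - {"dx":0,"dy":0,"dz":0,"rx":0,"ry":0,"rz":0,"jaw":1}

```text
clock: 7.65
eef_pos: [0.5202, -0.2294, 0.0773]
eef_rot: [0.774, 0.634, -0.0, -0.001]
ft_force: [-0.2, 0.2, -2.0]
opening: 0.315
```

Emit:
drive_tool:
  rows:
    - {"dx":0,"dy":0,"dz":5,"rx":0,"ry":0,"rz":0,"jaw":1}
    - {"dx":0,"dy":0,"dz":3,"rx":0,"ry":0,"rz":0,"jaw":1}
    - {"dx":0,"dy":0,"dz":0,"rx":0,"ry":0,"rz":0,"jaw":1}

```text
clock: 7.95
eef_pos: [0.5205, -0.2296, 0.0697]
eef_rot: [0.774, 0.634, -0.0, -0.001]
ft_force: [-0.5, -0.2, -1.6]
opening: 0.317
```

Bottom is at about z = 0.018 now, with the hole floor at 0.010, so the seated TCP should be about 0.062.

Emit:
drive_tool:
  rows:
    - {"dx":0,"dy":0,"dz":4,"rx":0,"ry":0,"rz":0,"jaw":1}
    - {"dx":0,"dy":0,"dz":2,"rx":0,"ry":0,"rz":0,"jaw":1}
    - {"dx":0,"dy":0,"dz":0,"rx":0,"ry":0,"rz":0,"jaw":1}

```text
clock: 8.25
eef_pos: [0.5207, -0.2297, 0.0639]
eef_rot: [0.774, 0.634, -0.0, -0.0]
ft_force: [0.1, 0.2, -1.2]
opening: 0.315
```

Emit:
drive_tool:
  rows:
    - {"dx":0,"dy":0,"dz":2,"rx":0,"ry":0,"rz":0,"jaw":1}
    - {"dx":0,"dy":0,"dz":0,"rx":0,"ry":0,"rz":0,"jaw":1}

```text
clock: 8.45
eef_pos: [0.5209, -0.2299, 0.0623]
eef_rot: [0.774, 0.634, -0.0, 0.0]
ft_force: [-1.1, -1.0, -0.9]
opening: 0.318
```

Emit:
drive_tool:
  rows:
    - {"dx":0,"dy":0,"dz":1,"rx":0,"ry":0,"rz":0,"jaw":1}
    - {"dx":0,"dy":0,"dz":0,"rx":0,"ry":0,"rz":0,"jaw":1}

```text
clock: 8.65
eef_pos: [0.521, -0.23, 0.0622]
eef_rot: [0.774, 0.634, 0.0, 0.0]
ft_force: [-2.0, 0.1, 5.8]
opening: 0.318
```

Emit:
drive_tool:
  rows:
    - {"dx":0,"dy":0,"dz":1,"rx":0,"ry":0,"rz":0,"jaw":1}
    - {"dx":0,"dy":0,"dz":0,"rx":0,"ry":0,"rz":0,"jaw":1}

```text
clock: 8.85
eef_pos: [0.521, -0.2301, 0.0621]
eef_rot: [0.774, 0.634, 0.0, 0.001]
ft_force: [-3.7, 1.4, 10.9]
opening: 0.321
```

Contact came exactly at the expected floor height, so I'll release and back off.

Emit:
drive_tool:
  rows:
    - {"dx":0,"dy":0,"dz":-1,"rx":0,"ry":0,"rz":0,"jaw":0.2}
    - {"dx":0,"dy":0,"dz":0,"rx":0,"ry":0,"rz":0,"jaw":-0.2}
    - {"dx":0,"dy":0,"dz":0,"rx":0,"ry":0,"rz":0,"jaw":-1}
    - {"dx":0,"dy":0,"dz":0,"rx":0,"ry":0,"rz":0,"jaw":-1}
    - {"dx":0,"dy":0,"dz":0,"rx":0,"ry":0,"rz":0,"jaw":-1}

```text
clock: 9.35
eef_pos: [0.5209, -0.2298, 0.0611]
eef_rot: [0.774, 0.634, 0.0, -0.0]
ft_force: [0.0, -0.4, -0.2]
opening: 0.996
```

Emit:
drive_tool:
  rows:
    - {"dx":0,"dy":0,"dz":-10,"rx":0,"ry":0,"rz":0,"jaw":-1}
    - {"dx":0,"dy":0,"dz":-30,"rx":0,"ry":0,"rz":0,"jaw":-1}
    - {"dx":0,"dy":0,"dz":-40,"rx":0,"ry":0,"rz":0,"jaw":-1}
    - {"dx":0,"dy":0,"dz":-45,"rx":0,"ry":0,"rz":0,"jaw":-1}
    - {"dx":0,"dy":0,"dz":-45,"rx":0,"ry":0,"rz":0,"jaw":-1}

```text
clock: 9.85
eef_pos: [0.5206, -0.2296, 0.2336]
eef_rot: [0.774, 0.634, 0.0, 0.0]
ft_force: [0.5, -0.5, -0.6]
opening: 0.998
```

Run:
```python
from h import *
plan([.4805,.239,.25])
T=tcp()
cv2.imwrite('pics/w7.png',imaging.read_camera('wrist'));cv2.imwrite('pics/s7.png',imaging.read_camera('scene'))
crop('pics/s7.png',150,150,100,100,4,'pics/g4.png')
a=cv2.imread('pics/g4.png');b=cv2.resize(cv2.imread('pics/w7.png'),(400,300))
o=np.zeros((400,800,3),np.uint8);o[:,:400]=a;o[:300,400:]=b;cv2.imwrite('pics/m7.png',o)
print(proj('wrist',[[.521,-.23,.11]],T),proj('scene',[[.521,-.23,.11],[.521,-.23,.045]]))
```

```text
t 9.85 tcp [ 0.5206 -0.2296  0.2336] toolmm [ 451.5 -131.5  -16.4] open 0.9980362644940114 F [ 0.5 -0.5 -0.6]
z axis [ 2.e-04  1.e-04 -1.e+00] jaw deg -11.35 q [-0.53  0.36  0.07  1.27  0.    1.24]
[[253.07597109 183.44425489]] [[181.438438   193.57211116]
 [183.53172787 211.06453286]]
```

View pics/m7.png

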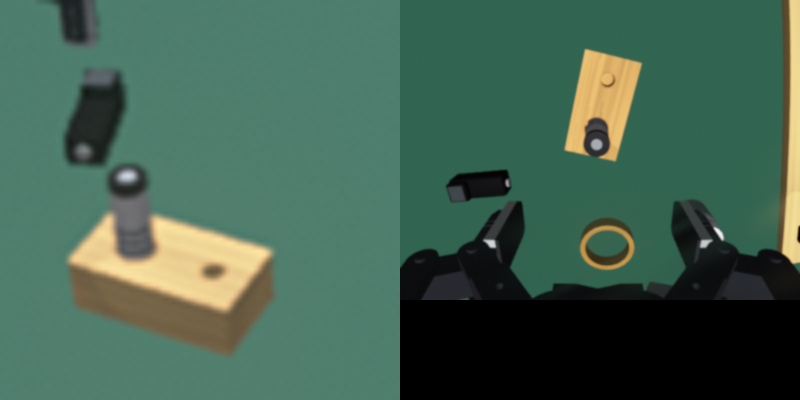

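The cartridge stands upright and fully down, with its cap where predicted: wrist (252,185) against (253,183). Now to the handle.

Emit:
drive_tool:
  rows:
    - {"dx":20,"dy":-6,"dz":-16,"rx":0,"ry":0,"rz":0,"jaw":-1}
    - {"dx":40,"dy":-12,"dz":0,"rx":0,"ry":0,"rz":0,"jaw":-1}
    - {"dx":40,"dy":-12,"dz":0,"rx":0,"ry":0,"rz":0,"jaw":-1}
    - {"dx":40,"dy":-12,"dz":0,"rx":0,"ry":0,"rz":0,"jaw":-1}
    - {"dx":40,"dy":-12,"dz":0,"rx":0,"ry":0,"rz":0,"jaw":-1}

```text
clock: 10.45
eef_pos: [0.5028, -0.0412, 0.2474]
eef_rot: [0.774, 0.634, 0.0, -0.0]
ft_force: [1.2, -0.6, -0.2]
opening: 1.004
```

Emit:
drive_tool:
  rows:
    - {"dx":40,"dy":-12,"dz":0,"rx":0,"ry":0,"rz":0,"jaw":-1}
    - {"dx":40,"dy":-12,"dz":0,"rx":0,"ry":0,"rz":0,"jaw":-1}
    - {"dx":40,"dy":-12,"dz":0,"rx":0,"ry":0,"rz":0,"jaw":-1}
    - {"dx":20,"dy":-6,"dz":0,"rx":0,"ry":0,"rz":0,"jaw":-1}
    - {"dx":0,"dy":0,"dz":0,"rx":0,"ry":0,"rz":0,"jaw":-1}

```text
clock: 10.95
eef_pos: [0.489, 0.1053, 0.2473]
eef_rot: [0.772, 0.635, 0.0, -0.0]
ft_force: [-0.4, -1.1, 0.4]
opening: 0.999
```

Run:
```python
from h import *
plan([.4805,.239,.25])
T=tcp(); np.save('T1.npy',T)
cv2.imwrite('pics/w8.png',imaging.read_camera('wrist'))
u=np.array([.1948,.9808]);
print(proj('wrist',[[.4805,.239,.16],[.4805+.045*u[0],.239+.045*u[1],.16],[.4805-.045*u[0],.239-.045*u[1],.16]],T))
```

```text
t 10.95 tcp [0.489  0.1053 0.2473] toolmm [129.6 -34.1  -2.6] open 0.9986239962659387 F [-0.4 -1.1  0.4]
z axis [-3.e-04  7.e-04 -1.e+00] jaw deg -11.09 q [ 0.08  0.22 -0.09  1.26  0.    1.85]
[[197.66372474   1.79609824]
 [195.30063782 -78.27358976]
 [200.34866914  76.36074211]]
```

View pics/w8.png

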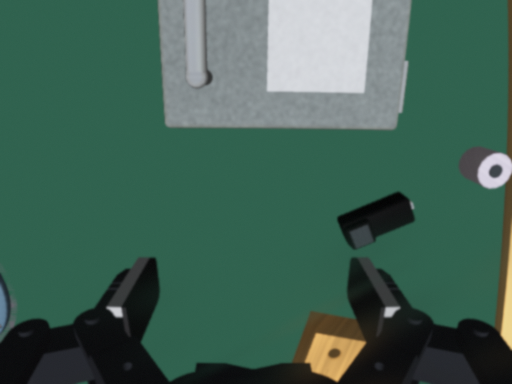

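The bar's near end is at (198,80) and the lid edge at row 128, level with the tool axes, so both pose and yaw agree. I'll move over the bar.

Emit:
drive_tool:
  rows:
    - {"dx":20,"dy":-7,"dz":0,"rx":0,"ry":0,"rz":0,"jaw":-1}
    - {"dx":40,"dy":-10,"dz":0,"rx":0,"ry":0,"rz":0,"jaw":-1}
    - {"dx":40,"dy":-10,"dz":0,"rx":0,"ry":0,"rz":0,"jaw":-1}
    - {"dx":20,"dy":-5,"dz":0,"rx":0,"ry":0,"rz":0,"jaw":-1}
    - {"dx":0,"dy":0,"dz":0,"rx":0,"ry":0,"rz":0,"jaw":-1}

```text
clock: 11.5
eef_pos: [0.4822, 0.2278, 0.2471]
eef_rot: [0.773, 0.634, 0.0, -0.0]
ft_force: [0.4, -0.2, 0.1]
opening: 1.004
```

Emit:
drive_tool:
  rows:
    - {"dx":0,"dy":0,"dz":0,"rx":0,"ry":0,"rz":0,"jaw":-1}

```text
clock: 11.6
eef_pos: [0.4823, 0.2257, 0.2472]
eef_rot: [0.774, 0.633, -0.0, 0.0]
ft_force: [-0.2, 0.0, 0.2]
opening: 0.998
```

Run:
```python
from h import *
plan([.4805,.239,.25])
T=tcp(); np.save('T1.npy',T)
cv2.imwrite('pics/w9.png',imaging.read_camera('wrist'))
u=np.array([.1948,.9808]);
print(proj('wrist',[[.4805,.239,.16],[.4805+.045*u[0],.239+.045*u[1],.16],[.4805-.045*u[0],.239-.045*u[1],.16]],T))
```

```text
t 11.6 tcp [0.4823 0.2257 0.2472] toolmm [12.7 -4.4 -2.9] open 0.9982653215633238 F [-0.2  0.   0.2]
z axis [-1.e-04 -9.e-04 -1.e+00] jaw deg -11.39 q [ 0.32  0.29 -0.01  1.28 -0.    2.09]
[[246.29441607 180.92897305]
 [245.6788224  117.35506248]
 [246.87019286 237.48286885]]
```

View pics/w9.png

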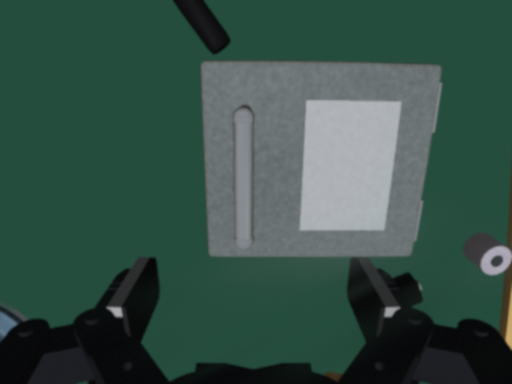

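The bar runs (244,110)–(244,244), within about 2 px of prediction. I'll descend astride it to TCP z of about 0.139.

Emit:
drive_tool:
  rows:
    - {"dx":12.5,"dy":-4,"dz":0,"rx":0,"ry":0,"rz":0,"jaw":-1}
    - {"dx":0,"dy":0,"dz":30,"rx":0,"ry":0,"rz":0,"jaw":-1}
    - {"dx":0,"dy":0,"dz":30,"rx":0,"ry":0,"rz":0,"jaw":-1}
    - {"dx":0,"dy":0,"dz":20,"rx":0,"ry":0,"rz":0,"jaw":-1}
    - {"dx":0,"dy":0,"dz":0,"rx":0,"ry":0,"rz":0,"jaw":-1}

```text
clock: 12.15
eef_pos: [0.4783, 0.2386, 0.1644]
eef_rot: [0.774, 0.633, -0.003, -0.001]
ft_force: [-1.5, -0.5, -0.3]
opening: 0.999
```

Run:
```python
from h import *
plan([.4805,.239,.139])
T=tcp(); np.save('T1.npy',T)
cv2.imwrite('pics/w10.png',imaging.read_camera('wrist'))
```

```text
t 12.15 tcp [0.4783 0.2386 0.1644] toolmm [ 0.9  2.2 25.4] open 0.9991395712253224 F [-1.5 -0.5 -0.3]
z axis [-0.0058 -0.0019 -1.    ] jaw deg -11.42 q [ 0.34  0.33 -0.16  1.08  0.    2.11]
```

View pics/w10.png

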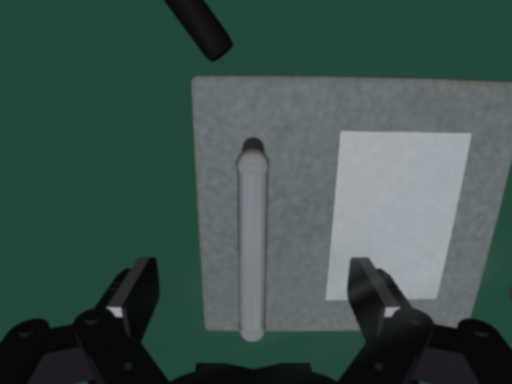

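The bar is centred between the fingers at column 253.

Emit:
drive_tool:
  rows:
    - {"dx":0,"dy":0,"dz":15,"rx":0,"ry":0,"rz":0,"jaw":-1}
    - {"dx":0,"dy":0,"dz":8,"rx":0,"ry":0,"rz":0,"jaw":-1}
    - {"dx":0,"dy":0,"dz":0,"rx":0,"ry":0,"rz":0,"jaw":-1}
    - {"dx":0,"dy":0,"dz":0,"rx":0,"ry":0,"rz":0,"jaw":-1}

```text
clock: 12.6
eef_pos: [0.481, 0.2399, 0.1452]
eef_rot: [0.774, 0.634, 0.001, 0.0]
ft_force: [0.3, 0.1, 0.4]
opening: 1.0
```

Run:
```python
from h import *
plan([.4805,.239,.139])
```

```text
t 12.6 tcp [0.481  0.2399 0.1452] toolmm [-1.  -0.3  6.2] open 0.9998166260299637 F [0.3 0.1 0.4]
z axis [ 1.e-03  5.e-04 -1.e+00] jaw deg -11.36 q [ 0.34  0.34 -0.2   1.03  0.    2.11]
```

Emit:
drive_tool:
  newtons: 80
  rows:
    - {"dx":0,"dy":0,"dz":5,"rx":0,"ry":0,"rz":0,"jaw":0}
    - {"dx":0,"dy":0,"dz":0,"rx":0,"ry":0,"rz":0,"jaw":0.3}
    - {"dx":0,"dy":0,"dz":0,"rx":0,"ry":0,"rz":0,"jaw":0.5}
    - {"dx":0,"dy":0,"dz":0,"rx":0,"ry":0,"rz":0,"jaw":0.65}
    - {"dx":0,"dy":0,"dz":0,"rx":0,"ry":0,"rz":0,"jaw":1}

```text
clock: 13.1
eef_pos: [0.478, 0.2403, 0.1393]
eef_rot: [0.773, 0.634, -0.001, -0.002]
ft_force: [-2.6, 1.4, 16.5]
opening: 0.147
```

Emit:
drive_tool:
  rows:
    - {"dx":0,"dy":0,"dz":0,"rx":0,"ry":0,"rz":0,"jaw":1}
    - {"dx":0,"dy":0,"dz":0,"rx":0,"ry":0,"rz":0,"jaw":1}
    - {"dx":0,"dy":0,"dz":0,"rx":0,"ry":0,"rz":0,"jaw":1}

```text
clock: 13.4
eef_pos: [0.4781, 0.2404, 0.1395]
eef_rot: [0.773, 0.634, -0.001, -0.002]
ft_force: [-6.8, 1.4, 5.7]
opening: 0.14
```

Grip is on the bar, opening 0.14 (about 12–14 mm). Pulling up gently, following the hinge arc.

Emit:
drive_tool:
  rows:
    - {"dx":0,"dy":0,"dz":-2,"rx":0,"ry":0,"rz":0,"jaw":1}
    - {"dx":0,"dy":0,"dz":-1,"rx":0,"ry":0,"rz":0,"jaw":1}
    - {"dx":0,"dy":0,"dz":0,"rx":0,"ry":0,"rz":0,"jaw":1}

```text
clock: 13.7
eef_pos: [0.4781, 0.2403, 0.1398]
eef_rot: [0.773, 0.634, -0.002, -0.002]
ft_force: [-2.3, 5.3, -13.7]
opening: 0.139
```

Emit:
drive_tool:
  rows:
    - {"dx":0,"dy":0,"dz":-1,"rx":0,"ry":0,"rz":0,"jaw":1}
    - {"dx":0,"dy":0,"dz":0,"rx":0,"ry":0,"rz":0,"jaw":1}
    - {"dx":0,"dy":0,"dz":0,"rx":0,"ry":0,"rz":0,"jaw":1}

```text
clock: 14.0
eef_pos: [0.4784, 0.2403, 0.1408]
eef_rot: [0.773, 0.634, -0.002, -0.002]
ft_force: [-0.5, 5.7, -14.3]
opening: 0.135
```

Moving (z +1 mm at constant force), so the lid may be free. Continuing along the arc with rotation.

Emit:
drive_tool:
  rows:
    - {"dx":0,"dy":0.3,"dz":-1.5,"rx":0.5,"ry":0,"rz":0,"jaw":1}
    - {"dx":0,"dy":0.4,"dz":-1.5,"rx":0.5,"ry":0,"rz":0,"jaw":1}
    - {"dx":0,"dy":0,"dz":0,"rx":0,"ry":0,"rz":0,"jaw":1}
    - {"dx":0,"dy":0,"dz":0,"rx":0,"ry":0,"rz":0,"jaw":1}

```text
clock: 14.4
eef_pos: [0.4798, 0.24, 0.1456]
eef_rot: [0.773, 0.634, -0.007, -0.008]
ft_force: [-2.9, 4.5, -8.4]
opening: 0.135
```

Run:
```python
from h import *
plan([.4805,.239,.155])
T=tcp(); np.save('T2.npy',T)
cv2.imwrite('pics/w11.png',imaging.read_camera('wrist'));cv2.imwrite('pics/s11.png',imaging.read_camera('scene'))
crop('pics/s11.png',290,130,110,120,3.3,'pics/g5.png')
a=cv2.imread('pics/g5.png');b=cv2.resize(cv2.imread('pics/w11.png'),(430,322))
o=np.zeros((400,800,3),np.uint8);o[:a.shape[0],:a.shape[1]]=a;o[:322,370:]=b;cv2.imwrite('pics/m11.png',o)
```

```text
t 14.4 tcp [0.4798 0.24   0.1456] toolmm [-0.8  0.7 -9.5] open 0.13524581598149366 F [-2.9  4.5 -8.4]
z axis [-0.0209  0.0043 -0.9998] jaw deg -11.33 q [ 0.34  0.36 -0.18  1.06  0.01  2.11]
```

View pics/m11.png

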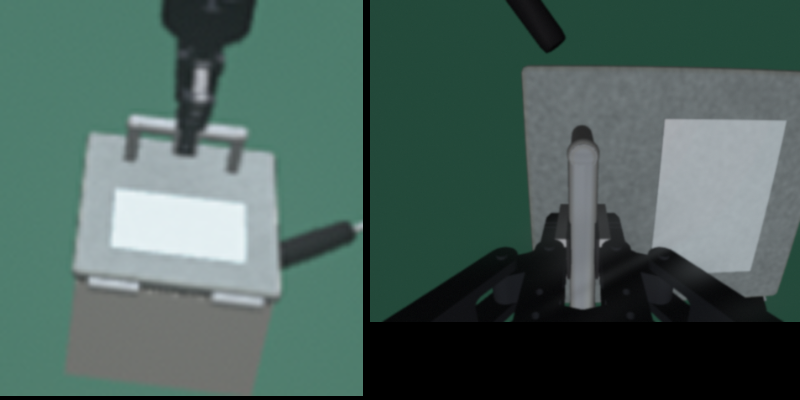

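The lid is rising with the gripper: TCP up about 6 mm and the bar held firmly between the pads. Continuing to a handle rise of about 16 mm.

Emit:
drive_tool:
  rows:
    - {"dx":0,"dy":0.5,"dz":-1.5,"rx":0.8,"ry":0,"rz":0,"jaw":1}
    - {"dx":0,"dy":0.5,"dz":-1.5,"rx":0.8,"ry":0,"rz":0,"jaw":1}
    - {"dx":0,"dy":0.5,"dz":-1.5,"rx":0.8,"ry":0,"rz":0,"jaw":1}
    - {"dx":0,"dy":0.5,"dz":-1.5,"rx":0.8,"ry":0,"rz":0,"jaw":1}
    - {"dx":0,"dy":0,"dz":0,"rx":0,"ry":0,"rz":0,"jaw":1}

```text
clock: 15.0
eef_pos: [0.4814, 0.2396, 0.1523]
eef_rot: [0.773, 0.633, -0.025, -0.031]
ft_force: [-7.9, 4.9, -3.9]
opening: 0.133
```

Emit:
drive_tool:
  rows:
    - {"dx":0,"dy":0,"dz":0,"rx":0,"ry":0,"rz":0,"jaw":1}
    - {"dx":0,"dy":0,"dz":0,"rx":0,"ry":0,"rz":0,"jaw":1}

```text
clock: 15.2
eef_pos: [0.4813, 0.2397, 0.1522]
eef_rot: [0.773, 0.633, -0.025, -0.03]
ft_force: [-6.3, 4.0, -4.7]
opening: 0.136
```

Emit:
drive_tool:
  rows:
    - {"dx":0,"dy":0,"dz":-1.5,"rx":0.7,"ry":0,"rz":0,"jaw":1}
    - {"dx":0,"dy":0,"dz":-2,"rx":0.7,"ry":0,"rz":0,"jaw":1}
    - {"dx":0,"dy":0,"dz":0,"rx":0,"ry":0,"rz":0,"jaw":1}
    - {"dx":0,"dy":0,"dz":0,"rx":0,"ry":0,"rz":0,"jaw":1}
    - {"dx":0,"dy":0,"dz":0,"rx":0,"ry":0,"rz":0,"jaw":1}

```text
clock: 15.7
eef_pos: [0.4825, 0.2394, 0.1559]
eef_rot: [0.773, 0.633, -0.032, -0.039]
ft_force: [-4.9, 4.5, -4.9]
opening: 0.136
```

Run:
```python
from h import *
plan([.4805,.239,.155])
T=tcp(); np.save('T2.npy',T)
cv2.imwrite('pics/w12.png',imaging.read_camera('wrist'));cv2.imwrite('pics/s12.png',imaging.read_camera('scene'));cv2.imwrite('pics/t12.png',imaging.read_camera('top'))
crop('pics/s12.png',290,130,110,120,6,'pics/g6.png');crop('pics/w12.png',170,60,342,324,1.8,'pics/w12z.png')
# lid corner predictions
from itertools import product
hinge=np.array([.539454,.227183]); ex=np.array([.9808,-.1948]);ey=np.array([.1948,.9808])
# lid top centre -> hinge: handle 150 in front
hg=np.array([.4805,.239])+.150*ex
for th in (0,.085,.11,.135):
    L=[]
    for x,y,z in [(-.150,0,.05),(-.184,.084,.012),(-.184,-.084,.012),(-.18,.084,0),(-.18,-.084,0)]:
        X=x*np.cos(th)+z*np.sin(th); Z=-x*np.sin(th)+z*np.cos(th)
        L.append([*(hg+X*ex+y*ey),.11+Z])
    print(th,np.array(L)[0].round(4),'scene',proj('scene',L).round(1).tolist(),'wrist',proj('wrist',L,T).round(1).tolist())
```

```text
t 15.7 tcp [0.4825 0.2394 0.1559] toolmm [-0.8 -1.7  1.1] open 0.13640630742750828 F [-4.9  4.5 -4.9]
z axis [-0.0985  0.02   -0.9949] jaw deg -11.34 q [ 0.31  0.41 -0.07  1.18  0.05  2.08]
0 [0.4805 0.239  0.16  ] scene [[345.9, 170.1], [372.4, 177.2], [316.1, 171.0], [371.8, 181.2], [315.7, 175.0]] wrist [[247.7, 263.2], [189.6, 78.2], [205.6, 339.4], [202.8, 78.2], [214.9, 327.8]]
0.085 [0.4852 0.2381 0.1726] scene [[346.5, 167.4], [373.4, 173.3], [316.6, 167.0], [372.7, 177.2], [316.1, 170.9]] wrist [[255.2, 278.4], [183.9, 78.0], [202.6, 357.0], [196.7, 78.1], [211.2, 343.4]]
0.11 [0.4868 0.2378 0.1762] scene [[346.7, 166.7], [373.6, 172.1], [316.7, 165.9], [372.9, 176.1], [316.3, 169.8]] wrist [[258.1, 283.3], [182.5, 78.0], [202.0, 362.6], [195.2, 78.0], [210.4, 348.4]]
0.135 [0.4884 0.2374 0.1797] scene [[346.9, 166.0], [373.9, 171.0], [316.9, 164.8], [373.2, 174.9], [316.4, 168.7]] wrist [[261.4, 288.4], [181.3, 77.9], [201.7, 368.4], [193.9, 78.0], [209.8, 353.6]]
```

View pics/w12z.png

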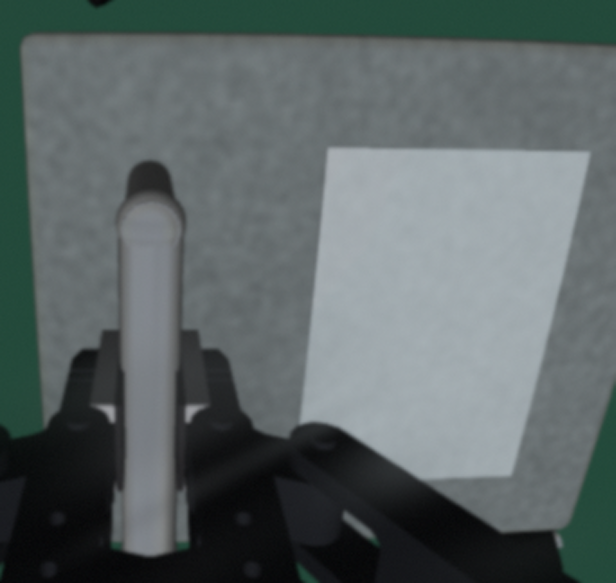

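View pics/g6.png

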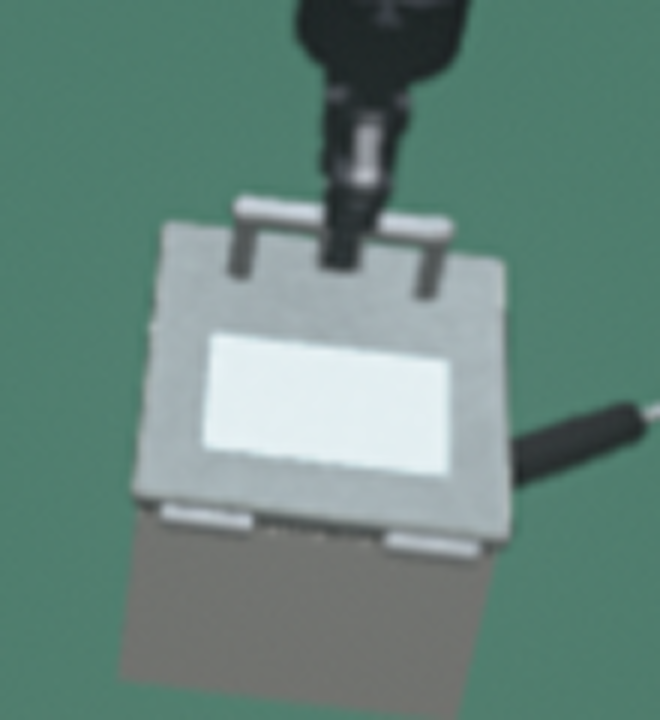

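View pics/t12.png

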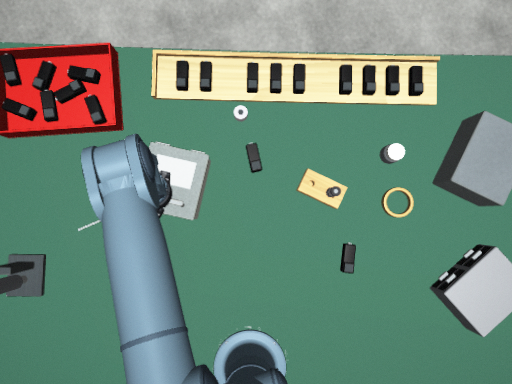

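Scene front corners have risen from about (317,172)/(372,178) to (316.7,166.6)/(373.8,173.2), which means θ ≈ 0.107. The gripper's rise of 16.4 mm gives 0.111. The cartridge and the bystanders look where they were. I'll check that it holds steady.

Emit:
drive_tool:
  rows:
    - {"dx":0,"dy":0,"dz":0,"rx":0,"ry":0,"rz":0,"jaw":1}
    - {"dx":0,"dy":0,"dz":0,"rx":0,"ry":0,"rz":0,"jaw":1}
    - {"dx":0,"dy":0,"dz":0,"rx":0,"ry":0,"rz":0,"jaw":1}
    - {"dx":0,"dy":0,"dz":0,"rx":0,"ry":0,"rz":0,"jaw":1}
    - {"dx":0,"dy":0,"dz":0,"rx":0,"ry":0,"rz":0,"jaw":1}

```text
clock: 16.35
eef_pos: [0.4824, 0.2394, 0.1559]
eef_rot: [0.773, 0.633, -0.032, -0.039]
ft_force: [-4.5, 4.1, -4.3]
opening: 0.139
```

Run:
```python
from h import *
cv2.imwrite('pics/s13.png',imaging.read_camera('scene'))
a=cv2.imread('pics/s13.png').astype(int);b=cv2.imread('pics/scene0.png').astype(int);c=cv2.imread('pics/s12.png').astype(int)
print('change s12->s13 in box',np.abs(a-c)[130:250,290:400].mean())
d=(np.abs(a-b).max(2)>40).astype(np.uint8); n,l,st,ce=cv2.connectedComponentsWithStats(d)
print([s.tolist() for s in st[1:] if s[4]>15])
```

```text
change s12->s13 in box 0.4969949494949495
[[265, 0, 58, 82, 1892], [327, 0, 77, 76, 3368], [423, 0, 37, 28, 779], [310, 5, 25, 13, 251], [303, 22, 26, 12, 254], [421, 26, 31, 29, 556], [298, 37, 26, 13, 254], [231, 57, 19, 22, 175], [415, 56, 28, 22, 456], [247, 61, 19, 12, 80], [405, 73, 7, 4, 17], [365, 80, 20, 2, 33], [402, 80, 46, 17, 296], [275, 83, 26, 4, 72], [345, 84, 14, 13, 84], [343, 101, 29, 15, 354], [433, 102, 6, 7, 31], [317, 111, 57, 82, 1352], [327, 176, 5, 5, 18], [249, 179, 10, 8, 55], [325, 186, 40, 7, 101], [177, 191, 10, 9, 58], [177, 201, 12, 10, 84]]
```

The lid is steady, and the only changes from the first picture are the arm, the lid and the cartridge. Handing in.

```bash
python3 -c "
from rig import manip; print(manip.close_job())"
```

```text
the job is handed in; nothing more can be done
None
```

I stood the cartridge in the block's wide hole and let go of it, then pulled the lid free by its bar handle. I handed in at about 16.4 s with the gripper still holding the lid ajar.

- **Cartridge:** It reached the floor of the hole at TCP z = 0.062, exactly where a fully seated cartridge should. After release, the pictures show it upright, with its cap within about 2 px of where it should be.
- **Lid:** The gasket let go at about 14–18 N with no jump. The handle's rise of 16.4 mm gives 0.111 rad, and the scene camera gives about 0.107 rad (good only to ±0.02). Both put the gap at about 19–20 mm. It did not move over the last 0.65 s, held against a downward pull of about 4–5 N. Nothing is under it.
- **Everything else:** Comparing the first and last scene pictures, only the arm, the lid and the cartridge changed.
- **Disagreements:** The cameras put the hole up to about 3 mm apart, so I used a compromise and the cartridge went in without touching the sides. My first batch of moves was refused because every row must list all seven numbers, and nothing moved.

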